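# Put the saucepan on the large ring and switch the hob on

## Task

Slide the saucepan across the hob, flat on the glass without lifting or tipping it, from the small ring until its base stands wholly inside the large ring. Then turn the cooker switch on: swing its black handle a quarter turn clockwise (seen from above) until it snaps home against its stop. Leave the mug with the spoon, on the hob's other side, standing where it is.

Things in the scene. Friction and masses are not known exactly. Their poses are not given: they have to be found in the camera images.
- hob: flat table-top hob, steel tray with a smooth black glass top, 280 mm (its x) by 460 mm (its y) by 30 mm high, fixed. Origin at the centre of its underside; the glass is 30 mm above the origin.
- ring_large: the large cooking ring: a thin light grey circle printed on the glass, inner radius 90 mm; no height. Origin at its centre, on the glass. The two rings' centres lie 230 mm apart along the hob's y; which is on the left varies.
- ring_small: the small cooking ring: a thin light grey circle on the glass, inner radius 68 mm. Origin at its centre, on the glass. The saucepan starts on it.
- pan: empty open steel saucepan, loose, about 0.5 kg, outer diameter 120 mm, 65 mm high, wall 3 mm, inner floor 4 mm above its base. Origin at the centre of its underside. One straight handle points along its -x axis: from 58 to 200 mm from the pan's axis, level, centre 55 mm above the base; black grip 20 mm wide and 14 mm high.
- switch: cooker switch: white box 100 x 100 mm, 40 mm high, fixed to the counter beside the hob, left or right. Origin at the centre of its underside; the handle turns about the vertical axis through it. A small round mark on its top face at the (+x, +y) corner shows off, a short bar mark at the (+x, -y) corner shows on.
- handle (a joint): turn of the switch's black handle, rad: 0 = off (the long end points to the box's +x+y corner), grows clockwise seen from above, 1.57 = on, at the stop (long end to the +x-y corner). A spring detent holds it at either end and snaps over half way; pushing the end takes about 4 N.
- handle_end (a point): middle of the free end of the switch's handle, 70 mm from the turning axis and 61 mm above the counter. The handle is a straight bar 16 mm wide, from 48 to 74 mm above the counter, reaching 10 mm behind the axis, with a round hub of radius 18 mm on the axis.
- mug_spoon: grey mug with a spoon in it, 84 mm across, 98 mm high (spoon to 121 mm), handle on its +y side out to 75 mm from the axis; on the counter on the other side of the hob from the switch. Origin at the centre of its underside. To be left alone.
Not all that is in view belongs to the job. Of the things that look like the switch, the largest one is meant.

How it is judged:
By the outcome, as a careful person would: the job done as asked, in the order asked, and still so for the second after the job is handed in, with the robot touching nothing.
It also fails if it takes over 53 s, if anything falls off the work surface, if the arm or the gripper's body presses on something with over 40 N, if the wrist force passes 120 N, or if a joint passes its speed limit or range.

## Robot

A 6-joint arm with a two-finger parallel gripper is mounted at the origin on the work surface. World frame = base frame: x ahead of the robot, y to its left, z up, the work surface at z = 0. Lengths are in mm, angles in rad, forces in N, time in s.
With the tool pointing down it reaches from about 350 to 975 mm from the base axis. Payload 7.1 kg.
Tool frame: the origin (TCP) lies midway between the tips of the shut fingers; the grasp point (between the pads) lies 19 mm behind it; z points along the fingers, y is the line along which they close (so a half turn about z gives the same grasp; the last joint's range is limited). The gripper opens to 88 mm and grips with 3 to 60 N. Pads are 20 mm wide; open, the fingers measure 115 mm over their backs; the gripper's body (75 mm by 178 mm) begins 61 mm behind the grasp point.
Start: joints at [1.11, 0.423, 1.63, -0, 1.089, -0.019], TCP at [267.197, 564.987, 222.675] pointing down, gripper open.
Joint ranges: [-3, 3], [-0.9, 2.11], [0.09, 2.58], [-1.31, 4.45], [0.11, 2.69], [-2.54, 2.54]. Speed limits (rad/s): [2.39, 2.39, 3.01, 3.14, 3.14, 3.14].

## Interface

Orientations are given as a rotation vector (axis times angle).
In Python, from workcell import ctrl gives the robot as it stands.
- The arm moves only by the shell command python3 -m pendant 'ROWS'. ROWS is a JSON object of lists of equal length, an entry for each row: "grip": the opening, from -1 (shut) to 1 (fully open); "linear": the shift along the tool's x, y, z in mm, a list of three; "angular": the turn, a rotation vector about the tool's x, y, z in rad, a list of three. In form: {"grip": [grip, ...], "linear": [[tx, ty, tz], ...], "angular": [[ax, ay, az], ...]}. A call has 1 to 12 rows; each row shifts and turns the commanded pose from where the row before left it, along the tool's axes as they then stand; what a row does not reach is not made up. A row lasts 1/12 s, in which the tool goes at most 41.7 mm and 7.16 degrees, less where a joint would pass 70% of its speed; a pose out of reach is approached as far as the arm can. A call with a gripper value outside its range is refused whole. The fingers move at their own pace and stop on an object; the grip force is fixed at half the most. Time passes only in rows, so rows that do not move let the fingers close. It gives the time, the measured TCP pose, the force, the opening and the grip force at its end, in the units of the state.
- ctrl.get_obs(): the state, without advancing time (a new reading comes with each control period).
- ctrl.get_image(name): name is "side" or "top"; returns the picture (400x640x3 uint8, red, green, blue); there is no depth.
- ctrl.camera_params(name): a dict with "vfov" (degrees; the focal length in pixels is half the picture's height over the tangent of half this angle, whatever the lens; pixels are square), "cx", "cy" (the principal point, pixels), "k1" (the pictures are not rectified: a ray, as slopes to the right and down, at radius r is drawn at 1 + k1 r^2 times it, then the intrinsics apply), "R" (3x3) and "t" (3): a world point X has camera coordinates R X + t. Camera axes: x right, y down, z forward; pixel columns grow to the right and rows downward; lengths in mm; the calibration is good to about 2 mm. A picture is of the moment at which its call begins. camera_params takes no time and is no camera call.
- ctrl.close_job(): hands the job in; it is judged then, once.
The state is a dict: "t": time; "qpos": joint angles; "qvel": joint speeds; "joint_torque": joint torques, N m; "ee_pos": TCP position; "orientation": TCP orientation; "ft_force": force on the tool from outside, world axes, zero at the start; "moment": the same for the moment, N m; "width": finger opening in mm; "grasp_force": force on a finger pad.
Only numpy, scipy, OpenCV 4.12 (cv2) and the standard library are available. Lean on these libraries where they do the work, as an engineer would, in place of code of your own. Each camera call takes 0.05 s, during which the arm holds its last target. There are 200 camera calls.

## Working session

There is one attempt and no reset: what is moved stays moved. The work goes in short steps, Python scripts to look and compute and a shell command to move; the robot and the scene stay as the last step left them, time stands still between calls to the robot, and variables do not carry over. Pictures are saved under pics/ and viewed, at most 10 in all, crops included, and the job is handed in when it is done.

```bash
mkdir -p pics
cat > h.py <<'E'
import numpy as np, cv2
from workcell import ctrl
def cam(n):
    p=ctrl.camera_params(n); f=200/np.tan(np.radians(p['vfov'])/2)
    return p,f,np.array(p['R']),np.array(p['t'])
def ray(n,u,v):
    p,f,R,t=cam(n); d=np.array([(u-p['cx'])/f,(v-p['cy'])/f]); s=d.copy()
    for _ in range(30): s=d/(1+p['k1']*(s@s))
    return -R.T@t, R.T@np.array([s[0],s[1],1])
def onz(n,u,v,z):
    o,d=ray(n,u,v); return o+d*(z-o[2])/d[2]
def proj(n,X):
    p,f,R,t=cam(n); c=R@np.array(X,float)+t; s=c[:2]/c[2]; s=s*(1+p['k1']*(s@s))
    return s*f+[p['cx'],p['cy']]
def tri(u1,u2,n1='top',n2='side'):
    o1,d1=ray(n1,*u1);o2,d2=ray(n2,*u2)
    k=np.linalg.lstsq(np.c_[d1,-d2],o2-o1,rcond=None)[0]
    a=o1+k[0]*d1;b=o2+k[1]*d2; return (a+b)/2,np.linalg.norm(a-b)
def snap(n,name):
    im=ctrl.get_image(n)[:,:,::-1].copy(); cv2.imwrite(f'pics/{name}.png',im); return im
E
python3 - <<'E'
from h import *
for n in('top','side'): snap(n,n+'0'); p,f,R,t=cam(n); print(n,f,p['k1'],-R.T@t,R.tolist())
print(ctrl.get_obs())
E
```

```text
top 453.3553825868674 0.03757834827321646 [ 318.9175248    29.24456722 1358.1413887 ] [[-0.006821271640699368, -0.9999595983182482, 0.005854227909063604], [-0.9942259657062156, 0.006154970385824659, -0.10713003992854767], [0.10708967909535629, -0.006551188499584645, -0.9942277820301021]]
side 475.1521601152087 -0.13910178108781124 [ 100.89133981 -910.45272546 1094.9522796 ] [[0.9357911168239387, -0.35242495506088245, 0.009572707231531495], [-0.2450613661223257, -0.66974988742921, -0.7009850320248071], [0.25345593800040495, 0.6536296652837104, -0.7131117360929067]]
{'t': 0.1, 'qpos': array([ 1.10997477e+00,  4.23730996e-01,  1.63061705e+00,  3.41609071e-05,
        1.08861117e+00, -1.90162391e-02]), 'qvel': array([ 4.86664279e-04, -5.15833663e-04,  1.48074829e-04, -2.00237945e-04,
        8.24209236e-04,  7.61328161e-08]), 'joint_torque': array([-5.53307327e-04, -5.45612633e+01, -2.74322605e+01,  6.44558645e-02,
        1.88161817e-02, -2.59599881e-05]), 'ee_pos': array([266.98368664, 564.54302344, 221.99894101]), 'orientation': array([-6.88302301e-01, -3.06490052e+00,  2.07358444e-03]), 'ft_force': array([0.41779257, 0.39648786, 0.03550231]), 'moment': array([ 0.0412654 , -0.02617289, -0.05572985]), 'grasp_force': 0.0, 'width': 88.13425590000149}
```

View pics/top0.png

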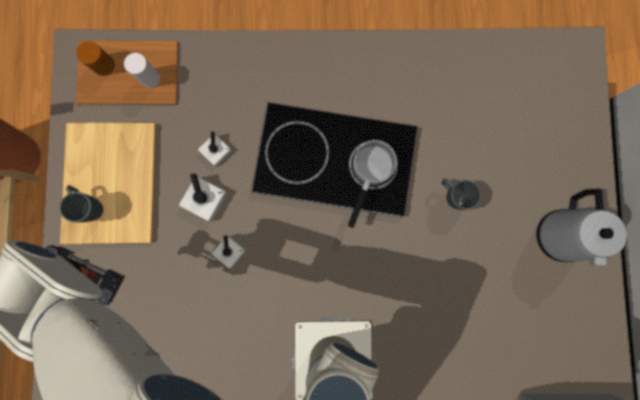

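View pics/side0.png

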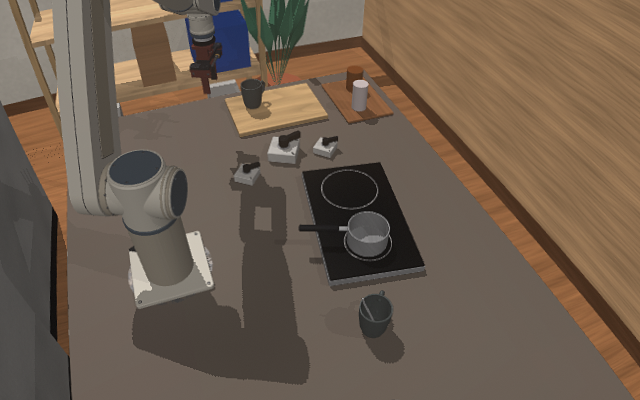

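The top view shows the large ring at (297,152), the pan at (375,163) with its grip end at (352,222), and the mug at (461,194). Three things could be taken for the switch, at top (203,198), (214,150) and (228,250). I choose (203,198), side (284,150), because it is the largest, and I'll check that in a close crop.

Run:
```python
import cv2, numpy as np
a=cv2.imread('pics/top0.png')[95:270,170:430]; b=cv2.imread('pics/side0.png')[120:300,220:430]
cv2.imwrite('pics/c1.png',cv2.resize(a,None,fx=3,fy=3,interpolation=2)); cv2.imwrite('pics/c2.png',cv2.resize(b,None,fx=3,fy=3,interpolation=2))
```

```text
(no output)
```

View pics/c1.png

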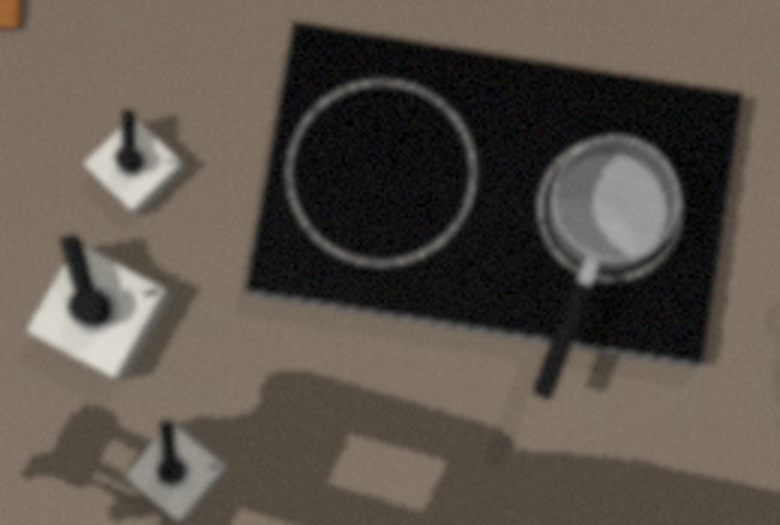

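View pics/c2.png

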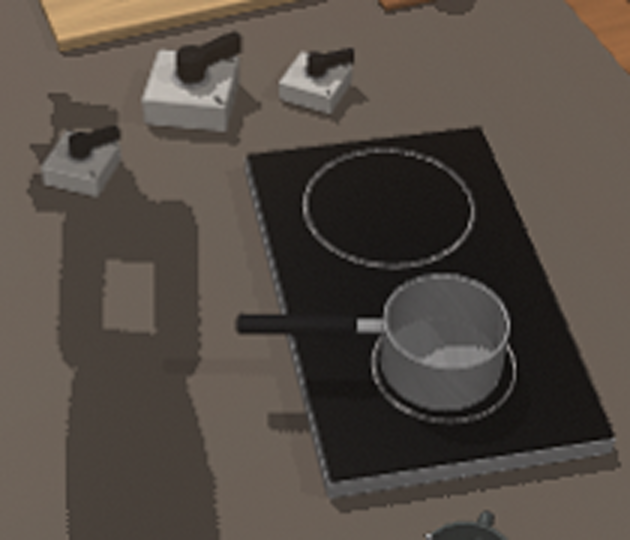

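The crops confirm the choice. The largest box is at crop (95,308), its handle end at (70,240), and the bar mark on its right corner at (150,292). The pan handle points down and left, with its tip at top (351,224) and side (299,228).

```bash
cat > m.py <<'E'
from h import *
def circ(P):
    A=np.c_[2*P[:,:2],np.ones(len(P))]; s=np.linalg.lstsq(A,(P[:,:2]**2).sum(1),rcond=None)[0]
    return s[:2],np.sqrt(s[2]+s[:2]@s[:2])
if __name__=='__main__':
    cr={'top':(170,95),'side':(220,120)}
    c2=lambda n,u,v:(u/3+cr[n][0],v/3+cr[n][1])
    T=lambda a,b:tri(c2('top',*a),c2('side',*b))
    # large ring, from bright pixels near it
    for n,x0,x1,y0,y1 in(('top',262,334,117,188),('side',318,381,166,212)):
        g=cv2.cvtColor(cv2.imread(f'pics/{n}0.png'),6)
        m=np.zeros_like(g); m[y0:y1,x0:x1]=(g[y0:y1,x0:x1]>70)
        nn,l,st,_=cv2.connectedComponentsWithStats(m); k=1+st[1:,4].argmax(); v,u=np.where(l==k)
        e=cv2.fitEllipse(np.c_[u,v].astype(np.float32)); print(n,'ring px',e[0])
        print(circ(np.array([onz(n,a,b,30) for a,b in zip(u,v)])))
        exec(f'E_{n}=e[0]')
    print('ring tri',tri(E_top,E_side))
    for nm,a,b in [('grip tip',(543,388),(239,323)),('grip start',(580,287),(358,325)),('sw handle end',(71,243),(236,42)),('hub',(90,305),(190,62)),('box corner bar',(165,291),(240,62)),
      ('hob FL',(293,24),(481,127)),('hob FR',(741,93),(612,437)),('hob NL',(248,291),(248,155)),('hob NR',(703,357),(332,480))]:
        print(nm,*T(a,b))
    for nm,a,z in [('box L',(27,328),40),('box B',(112,376),40),('box R',(165,291),40),('panrim L',(541,200),95),('panrim R',(684,205),95),('rim T',(617,134),95),('rim B',(612,282),95)]: print(nm,onz('top',*c2('top',*a),z))
    for nm,a,z in [('rimside L',(384,320),95),('R',(510,325),95),('T',(446,275),95),('B',(446,365),95)]: print(nm,onz('side',*c2('side',*a),z))
E
python3 m.py
```

```text
top ring px (296.6274719238281, 152.12527465820312)
(array([603.62659517, 104.57606641]), np.float64(91.20449387173993))
side ring px (344.36614990234375, 189.0159149169922)
(array([602.22813523, 102.99831628]), np.float64(90.6997084857239))
ring tri (array([595.91944746, 106.7282142 ,  27.24127993]), np.float64(15.600156346212703))
grip tip [382.1752196  -50.59837089  83.70353438] 4.364747540456186
grip start [483.09470911 -88.54480874  80.62558732] 6.717106881659546
sw handle end [529.69487166 399.4531644   58.3010367 ] 3.056906434620049
hub [467.69682399 380.26771712  58.82580352] 0.6461466483773299
box corner bar [486.83620437 293.53868896 115.12143519] 26.34384789471248
hob FL [757.54805321 191.63359136  24.39464514] 4.437584443165669
hob FR [ 681.6426306  -257.22442821   22.29178673] 1.5871351360349193
hob NL [486.23670269 233.97313892  27.94807534] 3.612813567078328
hob NR [ 414.85511521 -211.82701235   24.95125267] 4.011625953963276
box L [448.12884508 445.28342736  40.        ]
box B [401.01655894 362.58923752  40.        ]
box R [483.44883123 313.07433767  40.        ]
panrim L [560.87308922 -50.80751447  95.        ]
panrim R [ 555.23804764 -185.42097109   95.        ]
rim T [ 623.8119563  -123.56399734   95.        ]
rim B [ 482.55688847 -116.32354423   95.        ]
rimside L [ 506.47073625 -103.33487788   95.        ]
R [ 615.83385981 -150.43593692   95.        ]
T [586.4156661  -70.09755096  95.        ]
B [ 538.15337944 -174.1443771    95.        ]
```

The measurements hold together:

| Item | Measured position (mm) | Check |
|---|---|---|
| Large ring centre | (603,104), r≈91 | 90 inner radius given |
| Pan centre | about (561,-123) | small ring predicted at (566,-123) |
| Pan grip | z≈82 | 85 expected |
| Switch axis | (467,380) | |
| Switch handle end | (530,399), 65 mm out, z≈58 | 70 mm and z 61 expected |

My plan is to tow the pan with shut fingers inside it, pressing on its leading wall. First I square the tool to the world axes.

```bash
python3 -m pendant '{"grip":[-1,-1,-1,-1,-1,-1,-1,-1],"linear":[[0,0,0],[0,0,0],[0,0,0],[0,0,0],[-15,-35,0],[-15,-35,0],[-15,-35,0],[-15,-35,0]],"angular":[[0,0,-0.1105],[0,0,-0.1105],[0,0,-0.1105],[0,0,-0.1105],[0,0,0],[0,0,0],[0,0,0],[0,0,0]]}'
```

```text
t: 0.77
ee_pos: [327.2, 423.3, 222.2]
orientation: [0.002, -3.141, 0.001]
ft_force: [0.9, -0.4, 0.6]
width: 38.1
grasp_force: 0.0
```

```bash
python3 -m pendant '{"grip":[-1,-1,-1,-1,-1,-1,-1,-1,-1,-1,-1,-1],"linear":[[-15,-35,0],[-15,-35,0],[-15,-35,0],[-15,-35,0],[-15,-35,0],[-15,-35,0],[-15,-35,0],[-15,-35,0],[-15,-35,0],[-15,-35,0],[-15,-35,0],[-15,-35,0]],"angular":[[0,0,0],[0,0,0],[0,0,0],[0,0,0],[0,0,0],[0,0,0],[0,0,0],[0,0,0],[0,0,0],[0,0,0],[0,0,0],[0,0,0]]}'
python3 -m pendant '{"grip":[-1,-1,-1,-1,-1,-1],"linear":[[-15,-35,0],[-15,-35,0],[-15,-35,0],[-9,-20,20],[0,0,30],[0,0,0]],"angular":[[0,0,0],[0,0,0],[0,0,0],[0,0,0],[0,0,0],[0,0,0]]}'
python3 - <<'E'
from h import *
a=snap('top','t1')[95:270,170:430]; b=snap('side','s1')[120:300,220:430]
o=ctrl.get_obs(); print(o['ee_pos'],o['width'],proj('top',o['ee_pos']),proj('side',o['ee_pos']))
c=np.hstack([cv2.resize(a,(390,262)),cv2.resize(b,(390,262))]); cv2.imwrite('pics/c3.png',c)
E
```

```text
t: 1.77
ee_pos: [507.5, 3.1, 222.6]
orientation: [0.0, -3.141, -0.0]
ft_force: [0.3, 1.2, 0.1]
width: 0.5
grasp_force: 0.0
t: 2.27
ee_pos: [558.3, -120.7, 167.8]
orientation: [-0.004, -3.134, -0.003]
ft_force: [-2.2, 1.0, -1.4]
width: 0.5
grasp_force: 0.0
[ 560.0485863  -119.64666044  171.71813686] 0.495652071735024 [377.98767339 156.35255129] [369.97924355 206.95244519]
```

View pics/c3.png

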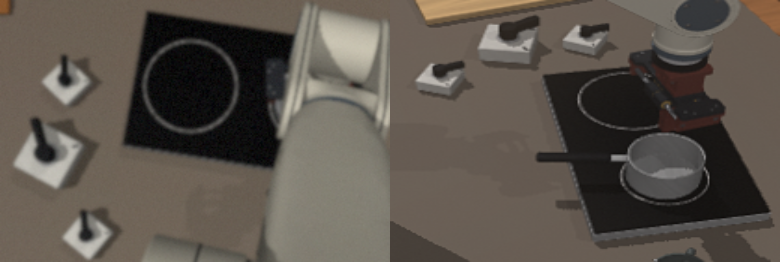

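The side crop shows the shut fingers over the pan's opening, at about (690,110) with the rim at (665,150). This fits the computed pan centre, so I lower the fingers into the pan.

```bash
python3 -m pendant '{"grip":[-1,-1,-1,-1,-1,-1,-1,-1],"linear":[[-1,-3,22],[0,0,25],[0,0,25],[0,0,25],[0,0,20],[0,0,8],[0,0,0],[0,0,0]],"angular":[[0,0,0],[0,0,0],[0,0,0],[0,0,0],[0,0,0],[0,0,0],[0,0,0],[0,0,0]]}'
```

```text
t: 3.03
ee_pos: [563.2, -122.6, 49.0]
orientation: [-0.002, 3.14, -0.0]
ft_force: [-0.0, -1.0, 0.6]
width: 0.4
grasp_force: 0.0
```

```bash
python3 -m pendant '{"grip":[-1,-1,-1,-1,-1,-1,-1,-1,-1,-1,-1,-1],"linear":[[-1,6,0],[-1.5,8,0],[-1.5,8,0],[-1.5,8,0],[-1.5,8,0],[-1.5,8,0],[-1.5,8,0],[-1.5,8,0],[-1.5,8,0],[-1.5,8,0],[-1.5,8,0],[-1.5,8,0]],"angular":[[0,0,0],[0,0,0],[0,0,0],[0,0,0],[0,0,0],[0,0,0],[0,0,0],[0,0,0],[0,0,0],[0,0,0],[0,0,0],[0,0,0]]}'
python3 -m pendant '{"grip":[-1,-1,-1,-1,-1,-1,-1,-1,-1,-1,-1,-1],"linear":[[-1.5,8,0],[-1.5,8,0],[-1.5,8,0],[-1.5,8,0],[-1.5,8,0],[-1.5,8,0],[-1.5,8,0],[-1.5,8,0],[-1.5,7,0],[-1,5,0],[-0.5,3,0],[0,0,0]],"angular":[[0,0,0],[0,0,0],[0,0,0],[0,0,0],[0,0,0],[0,0,0],[0,0,0],[0,0,0],[0,0,0],[0,0,0],[0,0,0],[0,0,0]]}'
python3 - <<'E'
from h import *
b=snap('side','s2')[120:300,220:430]
cv2.imwrite('pics/c4.png',cv2.resize(b,None,fx=3,fy=3,interpolation=2))
E
```

```text
t: 4.03
ee_pos: [579.9, -28.3, 47.7]
orientation: [0.0, -3.141, 0.0]
ft_force: [-0.4, -5.0, 1.5]
width: 0.5
grasp_force: 2.2
t: 5.03
ee_pos: [595.0, 50.8, 47.7]
orientation: [-0.001, 3.141, 0.0]
ft_force: [0.8, -0.5, 1.0]
width: 0.6
grasp_force: 0.5
```

View pics/c4.png

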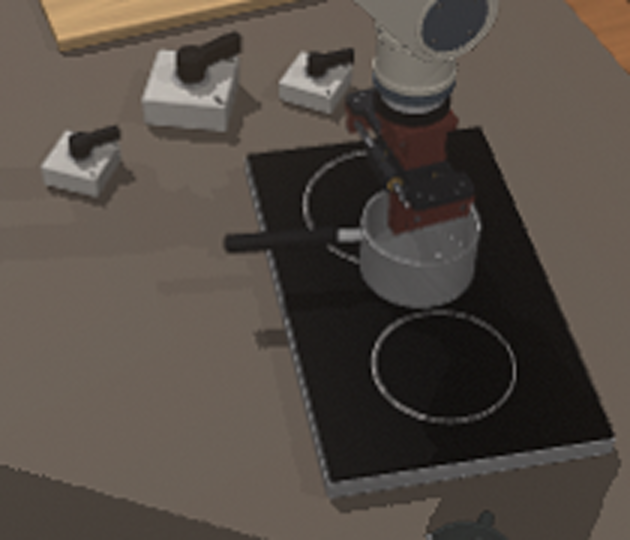

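The pan is flat and following. Its rim is centred near crop (420,240), with the left edge at 361, the right edge at 480 and the base bottom at (418,304).

Run:
```python
from h import *
for z,u,v in((95,361,238),(95,480,232),(95,420,193),(95,418,282)): print(onz('side',u/3+220,v/3+120,z))
print(onz('side',418/3+220,304/3+120,30))
```

```text
[528.16695358   5.5939294   95.        ]
[643.9041788  -27.56540156  95.        ]
[610.65567432  45.54220551  95.        ]
[556.88970646 -69.25495941  95.        ]
[573.92009292 -42.73456605  30.        ]
```

```bash
python3 -m pendant '{"grip":[-1,-1,-1,-1,-1,-1,-1,-1,-1,-1,-1,-1],"linear":[[-1,6,0],[-1.5,9,0],[-1.5,9,0],[-1.5,9,0],[-1.5,9,0],[-1.5,9,0],[-1.5,9,0],[-1.5,9,0],[-1.5,9,0],[-1.5,8,0],[-1,5,0],[-0.5,2,0]],"angular":[[0,0,0],[0,0,0],[0,0,0],[0,0,0],[0,0,0],[0,0,0],[0,0,0],[0,0,0],[0,0,0],[0,0,0],[0,0,0],[0,0,0]]}'
python3 -m pendant '{"grip":[-1,-1,-1,-1,-1,-1,-1,-1],"linear":[[0,0,0],[0,-8,0],[0,-8,0],[0,-4,-20],[0,0,-38],[0,0,-38],[0,0,-15],[0,0,0]],"angular":[[0,0,0],[0,0,0],[0,0,0],[0,0,0],[0,0,0],[0,0,0],[0,0,0],[0,0,0]]}'
python3 - <<'E'
from h import *
snap('top','t3');b=snap('side','s3')[120:300,220:430]
cv2.imwrite('pics/c5.png',cv2.resize(b,None,fx=3,fy=3,interpolation=2))
E
```

```text
t: 6.08
ee_pos: [610.8, 144.1, 47.6]
orientation: [0.002, -3.142, -0.0]
ft_force: [-0.2, -3.7, 0.4]
width: 0.4
grasp_force: 1.8
t: 6.75
ee_pos: [613.7, 122.4, 163.5]
orientation: [0.002, 3.134, 0.003]
ft_force: [0.6, -0.1, 0.4]
width: 0.5
grasp_force: 0.0
```

View pics/c5.png

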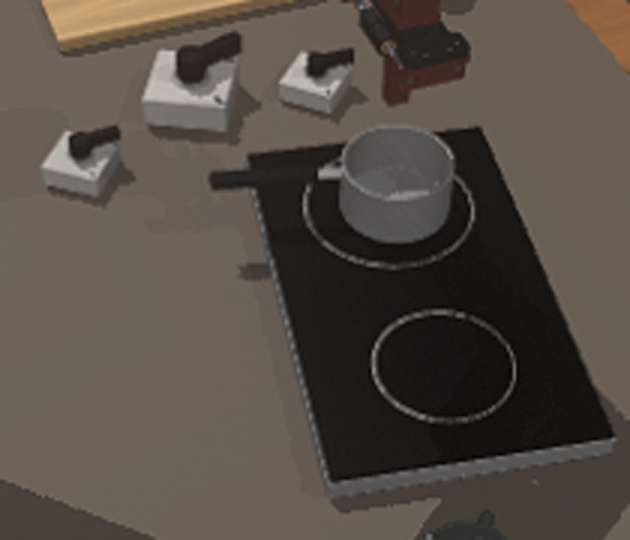

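The pan stands inside the large ring. Its rim spans crop columns 341 to 456 with its top at row 126, its base bottom is at (397,242), and the ring bottom is at row 267. Next I compute its centre and the margin.

Run:
```python
from h import *
k=lambda p:(p-[220,120])*3
th=np.linspace(0,2*np.pi,180)
def box(c,r,z):
    P=np.array([k(proj('side',[c[0]+r*np.cos(a),c[1]+r*np.sin(a),z])) for a in th]); return np.r_[P.min(0),P.max(0)].round()
print('ring',box((603,104),91,30))
# bounds of an ideal circle seen -> centre: rim L,R,top and base bottom
from scipy.optimize import least_squares
f=lambda c:[box_[i] for box_ in [0] for i in []]
def res(c):
    r=np.array([k(proj('side',[c[0]+60*np.cos(a),c[1]+60*np.sin(a),95])) for a in th]); b=np.array([k(proj('side',[c[0]+60*np.cos(a),c[1]+60*np.sin(a),30])) for a in th])
    return [r[:,0].min()-341,r[:,0].max()-456,r[:,1].min()-126,b[:,1].max()-242]
s=least_squares(res,[600,100]); print(s.x,s.fun, np.hypot(*(s.x-[603,104])))
```

```text
ring [304. 149. 471. 264.]Traceback (most recent call last):
  File "<stdin>", line 13, in <module>
    return func(*args, **kwargs)
    result = trf(vector_fun.fun, vector_fun.jac, x0, f0, J0, lb, ub, ftol, xtol,
                 gtol, max_nfev, x_scale, loss_function, tr_solver,
                 tr_options.copy(), verbose, callback=callback_wrapped)
    return trf_no_bounds(
        fun, jac, x0, f0, J0, ftol, xtol, gtol, max_nfev, x_scale,
        loss_function, tr_solver, tr_options, verbose, callback=callback)
    J = jac(x)
    self._update_jac()
    ~~~~~~~~~~~~~~~~^^
    self.J = self.jac_wrapped(xp_copy(self.x), f0=self.f)
             ~~~~~~~~~~~~~~~~^^^^^^^^^^^^^^^^^^^^^^^^^^^^
    J, dct = approx_derivative(
             ~~~~~~~~~~~~~~~~~^
        self.fun,
        ^^^^^^^^^
    ...<2 lines>...
        **self.finite_diff_options,
        ^^^^^^^^^^^^^^^^^^^^^^^^^^^
    )
    ^
    J, _nfev = _dense_difference(fun_wrapped, x0, f0, h,
               ~~~~~~~~~~~~~~~~~^^^^^^^^^^^^^^^^^^^^^^^^
                             use_one_sided, method,
                             ^^^^^^^^^^^^^^^^^^^^^^
                             mf)
                             ^^^
    df = [f_eval - f0 for f_eval in f_evals]
                                    ^^^^^^^
    f = np.atleast_1d(self.fun(x, *self.args, **self.kwargs))
                      ~~~~~~~~^^^^^^^^^^^^^^^^^^^^^^^^^^^^^^
    return np.atleast_1d(self.fun(x))
                         ~~~~~~~~^^^
    return self.f(x, *self.args, **self.kwargs)
           ~~~~~~^^^^^^^^^^^^^^^^^^^^^^^^^^^^^^
  File "<stdin>", line 11, in res
  File "h.py", line 13, in proj
    p,f,R,t=cam(n); c=R@np.array(X,float)+t; s=c[:2]/c[2]; s=s*(1+p['k1']*(s@s))
            ~~~^^^
  File "h.py", line 4, in cam
    p=ctrl.camera_params(n); f=200/np.tan(np.radians(p['vfov'])/2)
ValueError: time passes only in moves, steps and waits
```

Run:
```python
from h import *
q=lambda u,v,z:onz('side',u/3+220,v/3+120,z)[:2].round(1)
print('rim mid',(q(341,162,95)+q(456,160,95))/2,'rim T',q(398,126,95),'base B',q(397,242,30))
print('ring B',q(389,266,30),'rim mid0',(q(384,320,95)+q(510,322,95))/2,'base B0',q(446,410,30),'rim T0',q(446,275,95))
```

```text
rim mid [609.85  98.55] rim T [632.1 151. ] base B [589.5  46.5]
ring B [567.5  16.9] rim mid0 [ 562.   -125.15] base B0 [ 543.  -177.2] rim T0 [586.4 -70.1]
```

The pan centre is about (609,98), 8 mm from the ring centre, so the margin is about 22 mm. On to the switch.

```bash
python3 -m pendant '{"grip":[-1,-1,-1,-1,-1,-1,-1,-1,-1,-1,-1,-1],"linear":[[11.5,34.5,0],[11.5,34.5,0],[11.5,34.5,0],[11.5,34.5,0],[11.5,34.5,0],[11.5,34.5,0],[11.5,34.5,0],[11.5,34.5,0],[11.5,34.5,0],[0,0,20],[0,0,10],[0,0,0]],"angular":[[0,0,0],[0,0,0],[0,0,0],[0,0,0],[0,0,0],[0,0,0],[0,0,0],[0,0,0],[0,0,0],[0,0,0],[0,0,0],[0,0,0]]}'
python3 - <<'E'
from h import *
b=snap('side','s4')[90:270,220:430]
cv2.imwrite('pics/c6.png',cv2.resize(b,None,fx=3,fy=3,interpolation=2))
o=ctrl.get_obs();print(o['ee_pos'],o['qpos'][5])
E
```

```text
t: 7.85
ee_pos: [504.8, 431.3, 124.0]
orientation: [0.001, -3.135, 0.008]
ft_force: [-0.4, -1.8, -0.3]
width: 0.1
grasp_force: 0.0
[505.78804901 431.31155461 125.51802924] -0.8820761245853561
```

View pics/c6.png

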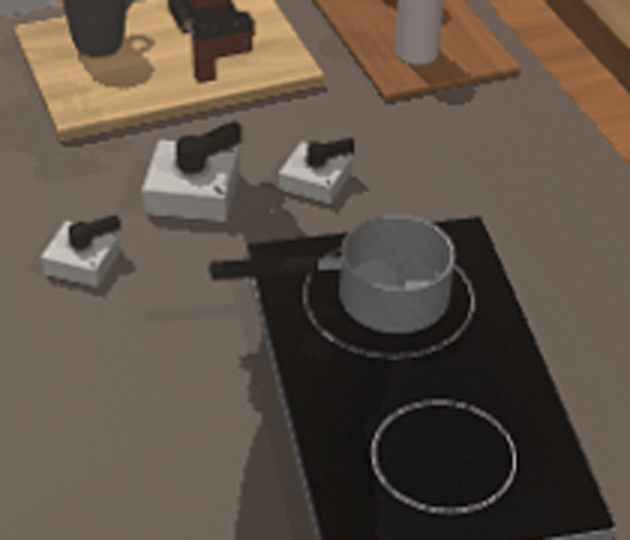

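The fingers are at crop (205,78), behind and to the left of the big switch's handle end at (240,133), and clear of it. I go down beside it.

```bash
python3 -m pendant '{"grip":[-1,-1,-1,-1,-1,-1],"linear":[[-5,0,15],[0,0,25],[0,0,20],[0,0,8],[0,0,0],[0,0,0]],"angular":[[0,0,0],[0,0,0],[0,0,0],[0,0,0],[0,0,0],[0,0,0]]}'
```

```text
t: 8.4
ee_pos: [512.9, 432.9, 60.6]
orientation: [-0.001, -3.141, 0.0]
ft_force: [-0.2, -0.1, -0.1]
width: 0.7
grasp_force: 0.0
```

```bash
python3 -m pendant '{"grip":[-1,-1,-1,-1,-1,-1,-1,-1,-1,-1,-1],"linear":[[1,-8,2],[1,-8,0],[-4,-7.5,0],[-4,-7.5,0],[-2,-6,0],[-2,-6,0],[-0.5,-7,0],[-0.5,-7,0],[1.5,-7.5,0],[1.5,-7.5,0],[0,0,0]],"angular":[[0,0,0],[0,0,0],[0,0,0],[0,0,0],[0,0,0],[0,0,0],[0,0,0],[0,0,0],[0,0,0],[0,0,0],[0,0,0]]}'
python3 -m pendant '{"grip":[-1,-1,-1,-1,-1,-1],"linear":[[4,-7,0],[4,-7,0],[5,-5,0],[6,-5,0],[0,0,0],[0,0,0]],"angular":[[0,0,0],[0,0,0],[0,0,0],[0,0,0],[0,0,0],[0,0,0]]}'
```

```text
t: 9.32
ee_pos: [519.9, 359.4, 58.6]
orientation: [-0.001, -3.141, 0.002]
ft_force: [-0.8, 0.3, -0.3]
width: 0.6
grasp_force: 0.0
t: 9.82
ee_pos: [502.6, 338.3, 59.2]
orientation: [-0.001, 3.137, 0.004]
ft_force: [5.8, 3.8, -4.2]
width: 0.4
grasp_force: 2.9
```

```bash
python3 -m pendant '{"grip":[-1,-1,-1],"linear":[[2.5,-1,0],[0,0,0],[0,0,0]],"angular":[[0,0,0],[0,0,0],[0,0,0]]}'
python3 -m pendant '{"grip":[-1,-1,-1,-1,-1,-1,-1,-1,-1],"linear":[[-8,6,0],[-10,8,0],[-8,8,0],[0,0,-30],[0,0,-40],[0,0,-40],[0,30,-20],[0,30,0],[0,0,0]],"angular":[[0,0,0],[0,0,0],[0,0,0],[0,0,0],[0,0,0],[0,0,0],[0,0,0],[0,0,0],[0,0,0]]}'
python3 - <<'E'
from h import *
b=snap('side','s5')[90:270,220:430]; a=snap('top','t5')[95:270,170:430]
cv2.imwrite('pics/c7.png',np.hstack([cv2.resize(b,(400,343),interpolation=2),cv2.resize(a,(400,343),interpolation=2)]))
E
```

```text
t: 10.07
ee_pos: [502.2, 338.3, 59.5]
orientation: [-0.001, 3.133, 0.007]
ft_force: [10.5, 3.8, -8.0]
width: 0.3
grasp_force: 5.9
t: 10.82
ee_pos: [525.3, 423.3, 191.4]
orientation: [-0.004, 3.138, 0.007]
ft_force: [-0.5, -0.0, -1.2]
width: 0.6
grasp_force: 0.0
```

View pics/c7.png

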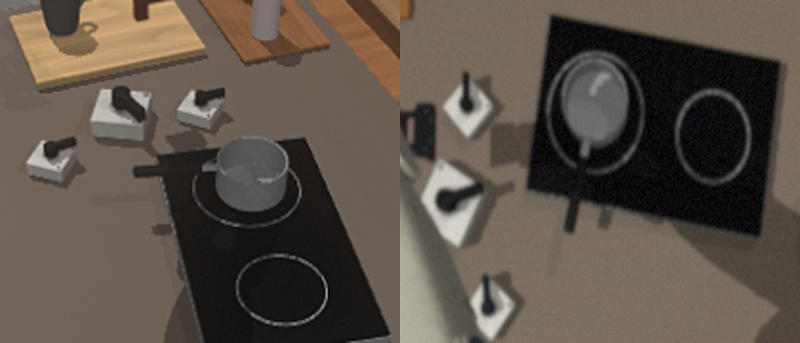

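The handle now points right, from hub (447,202) to end (480,187), over the on mark. At the end of the push the force rose with no further motion, so it is against its stop. The pan stands inside the large ring.

```bash
python3 -c "
from workcell import ctrl
print(ctrl.close_job())"
```

```text
the job is handed in; nothing more can be done
None
```

The job is handed in at about 11 s: the pan was slid flat into the large ring (about 22 mm margin), then the switch was turned on to its stop, and nothing went near the mug.

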